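# Clear the cash box lid and hold its sprung lock open

### The arm

A 6-joint arm with a two-finger parallel gripper is mounted at the origin on the work surface; the furniture and walls round the work are solid. World frame = base frame: x ahead of the robot, y to its left, z up, the work surface at z = 0. Lengths are in m, angles in rad, forces in N, time in s.
With the tool pointing down it reaches from about 0.35 to 0.85 m from the base axis. Payload 8.1 kg.
Tool frame: the origin (TCP) lies where the fingers leave the gripper's body, on its centre line; the fingertips stand 84 mm ahead of it and the grasp point (between the pads) lies 65 mm ahead of it; z points along the fingers, y is the line along which they close (so a half turn about z gives the same grasp; the last joint's range is limited). The gripper opens to 93 mm and grips with 3 to 60 N. Pads are 15 mm wide; open, the fingers measure 128 mm over their backs; the gripper's body (75 mm by 188 mm) begins 65 mm behind the grasp point.
Start: joints at [-1.374, 0.13, 1.488, -0, 1.523, -0.085], TCP at [0.167, -0.576, 0.303] pointing down, gripper open.
Joint ranges: [-2.96, 2.96], [-0.89, 2.26], [0.02, 2.5], [-1.34, 4.48], [0, 2.73], [-2.66, 2.66]. Speed limits (rad/s): [2.39, 2.39, 2.79, 3.14, 3.14, 3.14].

### API

Orientations are given as a rotation vector (axis times angle).
In Python, from plant import robot gives the robot as it stands.
- The arm moves only by the shell command python3 -m jog 'ROWS' [FORCE]. ROWS is text: rows parted by semicolons, each of 5 numbers parted by spaces: the opening, from 0 (shut) to 1 (fully open), then the shift along the tool's x, y, z in m, then the turn about the tool's z in degrees. A call has 1 to 10 rows; each row shifts and turns the commanded pose from where the row before left it, along the tool's axes as they then stand; what a row does not reach is not made up. A row lasts 1/12 s, in which the tool goes at most 41.7 mm and 7.16 degrees, less where a joint would pass 70% of its speed; a pose out of reach is approached as far as the arm can. A call with a gripper value outside its range is refused whole. The fingers move at their own pace and stop on an object; FORCE is the grip in N (left out, the last holds). Time passes only in rows, so rows that do not move let the fingers close. It gives the time, the measured TCP pose, the force, the opening and the grip force at its end, in the units of the state.
- robot.read_state(): the state, without advancing time (a new reading comes with each control period).
- robot.read_camera(name): name is "scene" or "top" or "wrist"; returns a dict with "color" (420x560x3 uint8, red, green, blue), "intrinsics" (3x3 intrinsics, pixels), "k1" (the pictures are not rectified: a ray, as slopes to the right and down, at radius r is drawn at 1 + k1 r^2 times it, then the intrinsics apply), "pose" (4x4, takes a point from camera to world coordinates); the wrist camera has in their place "tool_from_camera" (4x4, takes a point from camera to tool coordinates, whose origin is the TCP and whose axes are the flange's). Camera axes: x right, y down, z forward; pixel columns grow to the right and rows downward; lengths in m; the calibration is good to about 2 mm. A picture is of the moment at which its call begins: read the wrist's pose just before it. There is no depth.
- robot.close_job(): hands the job in; it is judged then, once.
The state is a dict: "t": time; "q": joint angles; "dq": joint speeds; "joint_torque": joint torques, N m; "tool_pos": TCP position; "orientation": TCP orientation; "force": force on the tool from outside, world axes, zero at the start; "wrist_torque": the same for the moment, N m; "opening": finger opening in m; "gripper_force": force on a finger pad.
Only numpy, scipy, OpenCV 4.12 (cv2) and the standard library are available. Lean on these libraries where they do the work, as an engineer would, in place of code of your own. Each camera call takes 0.05 s, during which the arm holds its last target. There are 200 camera calls.

### The job

One of the two matching coin cups has been left on the lid of the grey cash box: nest it upright in its twin on the desk so that the lid is free to rise. Then take the key with the round head from the key stand, push it all the way down into the lock on top of the box (its pins are sticky, so a little wiggle helps) and turn it a quarter turn clockwise until the lid springs up. The lock springs back by itself, so finish still gripping the key and holding it fully turned; leave the other two keys in the stand and everything else on the desk where it is.

Things in the scene. Friction and masses are not known exactly. Their poses are not given: they have to be found in the camera images.
- cash_box: Grey steel cash box screwed to the desk, 180 (x) by 200 mm (y), 91 mm high with the lock collar. Origin: centre of its underside; x to the hinged back, z up. From x = -90 to -30 mm a fixed deck (top 88 mm up) with the lock in its middle; behind it the lid, x = -28 to +89 mm, 198 mm wide, top 90 mm up when shut, with a coin slot near the hinge. Side handles project 9 mm.
- lock_mouth (a point): Centre of the lock's steel collar at the level of its top, 91 mm above the desk, 60 mm in front of the box's centre; axes as the box's. Collar 38 mm across, 3 mm high, opening 18.4 mm. The key is home when its shoulder's underside rests on the collar, i.e. when the key's origin meets this point.
- keyway (a point): Middle of the keyway in the plug's brass face, 2 mm below the collar's top; turns with the plug. At plug value 0 its axes are the box's: the slot is 7.5 mm along x, 15 mm along y, 30 mm deep, long edges bevelled to 12 mm. Two sprung sticky pins grip the key's edges 8 to 22 mm down, a bottom pin the last 8 mm: a straight push takes up to 20 N, with a wiggle of +-6 degrees about 10 N.
- lock_plug (a joint): Turn of the lock's plug with the key, rad: 0 = rest, grows clockwise seen from above to the stop at 1.57. It cannot turn until the key is within about 3 mm of home. A spring turns it back (0.05 N m at 0, 0.14 N m at the stop). By about 1 rad the lid is let go. The key has about 0.2 rad of play in it, so the plug reads that much less than the key has turned.
- box_lid (a joint): Opening angle of the cash box's lid, rad: 0 = shut and caught, about 0.2 = sprung up by its own springs (front edge about 23 mm up), its limit 0.22.
- key_stand: Hardwood block that stays put, 66 x 186 mm, top 46 mm above the desk; three keys stand upright in slots 55 mm apart along its y axis (at y = -55, 0, +55 mm). Origin: centre of its underside; z up.
- key_round: The cash box key: round black head (disc 34 mm across, 10 mm thick, steel eyelet), shoulder 26 x 10 x 5 mm, steel blade 12 x 5 mm, 32 mm long with V tip; 45 g. Origin: centre of the shoulder's underside; z up, y along the width of head and blade, x through the thickness. Head centre z = +21 mm, top +38, tip -32. Starts upright in one of the slots, shoulder on the block; pinch its 10 mm.
- key_square: Another key in the stand, with a square black head 30 mm wide, 10 mm thick, 38 mm high over the block; its blade is too short for the cash box. Origin: centre of the shoulder's underside, z up.
- key_tee: Another key in the stand, with a T-shaped black head 36 mm wide, 10 mm thick, 38 mm high over the block; its blade is too short for the cash box. Origin: centre of the shoulder's underside, z up.
- coin_cup: Plain aluminium coin cup standing on the box's lid, open at the top: 60 mm high, upper 20 mm a straight band 62 mm across, below it a stacking shoulder and a body tapering from 51 to 34 mm at the foot; wall 2 to 3 mm. 90 g. Origin: centre of its underside, z up.
- other_cup: The coin cup's twin, standing empty and upright on the desk, same shape and size. Origin: centre of its underside, z up. Nested, the upper cup's shoulder sits on this one's rim and its origin is 20 mm above this one's; the upper cup's 20 mm band stays clear above the rim.
- mouse: Computer mouse, 108 x 61 x 33 mm, a bystander on the right. Origin under its centre.
- tape_roll: Roll of tape lying flat, 93 mm across, 48 mm high, a bystander beyond the twin cup. Origin under its centre.
- calculator: Desk calculator, 122 x 74 x 13 mm, a bystander on the right. Origin under its centre.
- eraser: Eraser, 20 x 46 x 13 mm, a bystander near the robot. Origin under its centre.
- reading_glasses: Open reading glasses, 138 x 137 x 43 mm, a bystander right of the eraser. Origin under their centre.
- clip_tin: Round clip tin, 69 mm across, 27 mm high, a bystander between the key stand and the box. Origin under its centre.
Mind the look-alikes: they are no part of the job. Leave any blue look-alike of the coin_cup alone.

How it is judged:
On the way, in this order (a step that is already met when the one before it is completed fails the run):
1. the coin cup is nested upright in its twin, let go and at rest, the box still shut (horizontal distance between coin_cup and other_cup below 0.005 m and z of coin_cup in the frame of other_cup between 0.015 and 0.026 m and angle between each of coin_cup, other_cup's own z axis and vertical below 0.1 rad and contact force between the fingers and coin_cup below 0.2 N and contact force between coin_cup and other_cup above 0.2 N and linear speed of coin_cup below 0.02 m/s and value of joint box_lid below 0.05 rad), for 0.2 s.
2. the round-headed key is fully home in the lock, not yet turned, the lid still shut (horizontal distance between key_round and lock_mouth below 0.004 m and z of key_round in the frame of lock_mouth between -0.004 and 0.003 m and angle between key_round's own z axis and vertical below 0.1 rad and value of joint lock_plug below 0.35 rad and value of joint box_lid below 0.05 rad), for 0.1 s.
At the end, for the whole second after the job is handed in: For the last second: gripper holding the round-headed key (over 2 N), key upright and home (3 mm in height, 4 mm sideways), plug still at 1.1 rad or more, lid up past 0.12 rad; coin cup untouched, upright in its twin (axes within 5 mm, 15 to 26 mm above it) (horizontal distance between coin_cup and other_cup below 0.005 m and z of coin_cup in the frame of other_cup between 0.015 and 0.026 m and angle between each of coin_cup, other_cup, key_round's own z axis and vertical below 0.1 rad and contact force between the fingers and coin_cup below 0.2 N and horizontal distance between key_round and lock_mouth below 0.004 m and z of key_round in the frame of lock_mouth between -0.004 and 0.003 m and value of joint lock_plug above 1.1 rad and velocity of joint lock_plug between -0.2 and 0.2 rad/s and value of joint box_lid above 0.12 rad and contact force between the fingers and key_round above 2 N); the arm keeps its last pose, push and grip.
It fails at once if one of the other two keys is pulled out of the stand or shifted (distance of any of key_square, key_tee from where it was at the start of the episode above 0.02 m).
It fails at once if the twin cup is knocked over or pushed far away (angle between other_cup's own z axis and vertical above 0.5 rad or distance of other_cup from where it was at the start of the episode above 0.06 m).
It fails at once if the coin cup is tipped over (angle between coin_cup's own z axis and vertical above 0.8 rad).
It fails at once if a bystander on the desk is pushed more than 3 cm (distance of any of mouse, tape_roll, calculator, eraser, reading_glasses, clip_tin from where it was at the start of the episode above 0.03 m).
It also fails if it takes over 61 s, if anything falls off the work surface, if the arm or the gripper's body presses on something with over 40 N, if the wrist force passes 120 N, or if a joint passes its speed limit or range.

## Working session

There is one attempt and no reset: what is moved stays moved. The work goes in short steps, Python scripts to look and compute and a shell command to move; the robot and the scene stay as the last step left them, time stands still between calls to the robot, and variables do not carry over. Pictures are saved under pics/ and viewed, at most 10 in all, crops included, and the job is handed in when it is done.

```bash
ls; mkdir -p pics; cat > h.py <<'E'
import numpy as np, cv2
from scipy.spatial.transform import Rotation as R
from plant import robot
def snap(n,f=None):
    s=robot.read_state(); c=robot.read_camera(n)
    if n=="wrist":
        T=np.eye(4);T[:3,:3]=R.from_rotvec(s["orientation"]).as_matrix();T[:3,3]=s["tool_pos"]
        c["pose"]=T@np.array(c["tool_from_camera"])
    if f: cv2.imwrite(f,c["color"][:,:,::-1])
    return c
def ray(c,px):
    K=np.array(c["intrinsics"],float);k=c["k1"]
    p=cv2.undistortPoints(np.array(px,float).reshape(-1,1,2),K,np.array([k,0,0,0.])).reshape(-1,2)
    P=np.array(c["pose"]);d=np.c_[p,np.ones(len(p))]@P[:3,:3].T
    return P[:3,3],d
def onz(c,px,z):
    o,d=ray(c,px); return o+d*((z-o[2])/d[:,2])[:,None]
def proj(c,X):
    P=np.array(c["pose"]);q=(np.array(X,float).reshape(-1,3)-P[:3,3])@P[:3,:3]
    q=q[:,:2]/q[:,2:];q*=1+c["k1"]*(q**2).sum(1)[:,None]
    K=np.array(c["intrinsics"]);return q@K[:2,:2].T+K[:2,2]
E
python3 - <<'E'
from h import *
a=snap("scene","pics/scene.png");b=snap("top","pics/top.png")
for c in(a,b):print(np.round(c["pose"],3),c["k1"],c["intrinsics"])
print(robot.read_state())
E
```

```text
pics
[[-0.82  -0.37   0.438 -0.054]
 [-0.573  0.504 -0.647  0.887]
 [ 0.018 -0.781 -0.625  0.945]
 [ 0.     0.     0.     1.   ]] 0.027386872060192715 [[405.943367     0.         289.08479954]
 [  0.         405.943367   209.16626325]
 [  0.           0.           1.        ]]
[[ 0.014 -0.994  0.112  0.408]
 [-1.    -0.013  0.015 -0.047]
 [-0.013 -0.112 -0.994  1.369]
 [ 0.     0.     0.     1.   ]] 0.028311216334531108 [[435.34776415   0.         275.8357923 ]
 [  0.         435.34776415 206.81042525]
 [  0.           0.           1.        ]]
{'t': 0.1, 'q': array([-1.37438143e+00,  1.31077659e-01,  1.48912795e+00, -4.48420417e-06,
        1.52301577e+00, -8.54163652e-02]), 'dq': array([-0.00069229, -0.00352881, -0.00301756, -0.0012598 , -0.00031159,
       -0.0001242 ]), 'joint_torque': array([ 2.34291721e-03, -5.61343575e+01, -4.93092942e+01,  7.73277995e-02,
        2.92404281e-02, -8.34002981e-05]), 'tool_pos': array([ 0.16680865, -0.57596777,  0.30182031]), 'orientation': array([-3.10884269e+00, -4.41007806e-01,  1.48863628e-04]), 'force': array([ 0.51528931, -0.13983338, -0.34534952]), 'wrist_torque': array([-0.03794867,  0.02744336, -0.01707135]), 'gripper_force': 0.0, 'opening': 0.09277188184265596}
```

View pics/scene.png

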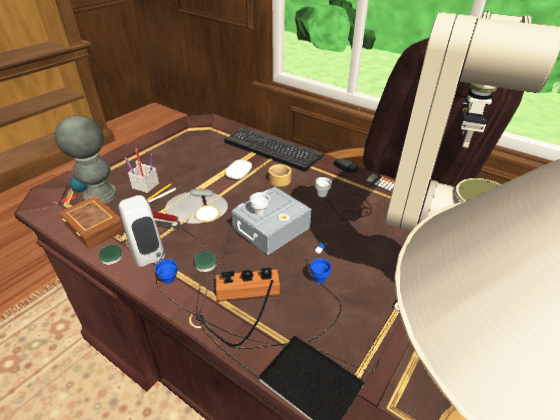

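View pics/top.png

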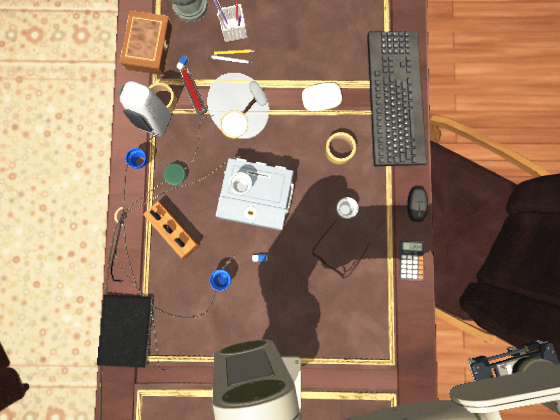

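Candidates. For the cup: the silver cup on the box lid, scene (260,203) / top (241,182), is the one to move. The silver cup on the desk at top (347,207) is its twin, and the blue cups at top (136,158) and (220,280) are look-alikes. For the key: three heads in the stand, scene (228,277), (247,274), (265,273). A close crop will settle both.

```bash
python3 - <<'E'
import cv2
a=cv2.imread("pics/scene.png")[180:305,205:345];b=cv2.imread("pics/top.png")[150:265,135:300]
a=cv2.resize(a,None,fx=2.8,fy=2.8,interpolation=2);b=cv2.resize(b,None,fx=2.4,fy=2.4,interpolation=2)
import numpy as np
o=np.zeros((360,800,3),np.uint8);o[:a.shape[0],:a.shape[1]]=a;o[:b.shape[0],400:400+b.shape[1]]=b[:,:400]
cv2.imwrite("pics/c1.png",o)
E
```

```text
(no output)
```

View pics/c1.png

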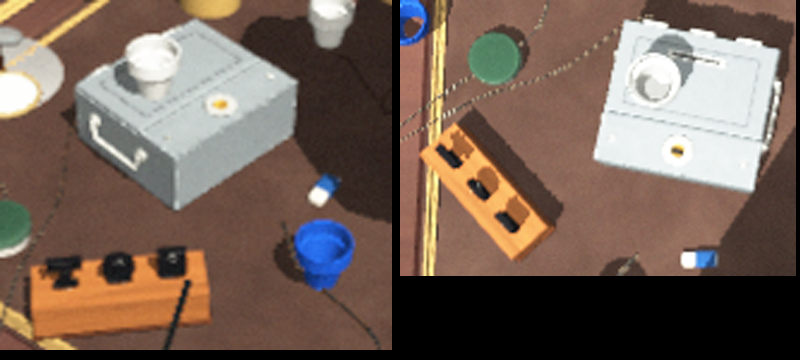

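The crop shows the coin cup on the lid near its left side and the lock at top ≈(250,212). In the stand, the scene view reads tee, round, square from left to right, so the round key is probably the middle one, scene (247,274). I'll confirm this with the wrist camera.

```bash
python3 - <<'E'
from h import *
b=snap("top");a=snap("scene")
c=onz(b,[(217.1,215.8),(282.1,229.2),(229.6,158.3),(292.5,170)],.089);print("box",c.round(4).tolist())
print("lock",onz(b,[(250.4,212.5)],.091),onz(a,[(205+221/2.8,180+104/2.8)],.091))
print("cup rim",onz(b,[(135+253/2.4,150+78/2.4)],.15), onz(a,[(205+152/2.8,180+52/2.8)],.15))
print("twin rim",onz(b,[(347,207)],.06),onz(a,[(322.5,183)],.06))
print("keys",onz(b,[(135+(u-400)/2.4,150+v/2.4) for u,v in((448,156),(482,188),(510,220))],.075).round(3).tolist(),onz(a,[(205+u/2.8,180+v/2.8) for u,v in((63,262),(118,258),(171,252))],.084).round(3).tolist())
s=robot.read_state();print(R.from_rotvec(s["orientation"]).as_matrix().round(3),np.round(s["tool_pos"],4))
w=snap("wrist");print(np.round(w["tool_from_camera"],3),w["intrinsics"],w["k1"])
E
```

```text
box [[0.5231, 0.1447, 0.089], [0.486, -0.0479, 0.089], [0.6967, 0.1122, 0.089], [0.6632, -0.0767, 0.089]]
lock [[0.53396037 0.04625761 0.091     ]] [[0.53496528 0.04626896 0.091     ]]
cup rim [[0.61332368 0.07204458 0.15      ]] [[0.61318756 0.07497779 0.15      ]]
twin rim [[ 0.55744136 -0.24284327  0.06      ]] [[ 0.55575933 -0.23631989  0.06      ]]
keys [[0.524, 0.333, 0.075], [0.485, 0.289, 0.075], [0.446, 0.252, 0.075]] [[0.524, 0.336, 0.084], [0.482, 0.299, 0.084], [0.444, 0.261, 0.084]]
[[ 0.961  0.278 -0.   ]
 [ 0.278 -0.961  0.001]
 [ 0.    -0.001 -1.   ]] [ 0.1668 -0.5761  0.3021]
[[ 0.    -0.969 -0.248  0.067]
 [ 1.     0.     0.001  0.   ]
 [-0.001 -0.248  0.969 -0.082]
 [ 0.     0.     0.     1.   ]] [[322.06563557   0.         279.31143781]
 [  0.         322.06563557 206.62068016]
 [  0.           0.           1.        ]] -0.01252112546635857
```

```bash
python3 -m jog '1 0 0 0 5.4;1 0 0 0 5.4;1 0 0 0 5.3;1 .03 -.027 0 0;1 .03 -.027 0 0;1 .03 -.027 0 0;1 .03 -.027 0 0;1 .03 -.027 0 0;1 .03 -.027 0 0;1 .03 -.027 0 0'; python3 -m jog '1 .03 -.027 0 0;1 .03 -.027 0 0;1 .03 -.027 0 0;1 .03 -.027 0 0;1 0 0 0 0;1 0 0 0 0'
python3 - <<'E'
from h import *
c=snap("wrist","pics/w1.png")
s=robot.read_state();print(s["tool_pos"].round(4),R.from_rotvec(s["orientation"]).as_matrix().round(3).tolist())
print(proj(c,[(.557,-.24,.06)]))
E
```

```text
t: 1.08
tool_pos: [0.3778, -0.3856, 0.3028]
orientation: [3.141, 0.001, 0.0]
force: [0.7, -0.5, 0.2]
opening: 0.0928
gripper_force: 0.0
t: 1.58
tool_pos: [0.4979, -0.2772, 0.3025]
orientation: [-3.141, -0.008, 0.001]
force: [-1.0, -0.2, -0.1]
opening: 0.0927
gripper_force: 0.0
[ 0.4969 -0.2785  0.3024] [[1.0, 0.003, -0.001], [0.003, -1.0, -0.0], [-0.001, 0.0, -1.0]]
[[240.57255829 132.19912874]]
```

View pics/w1.png

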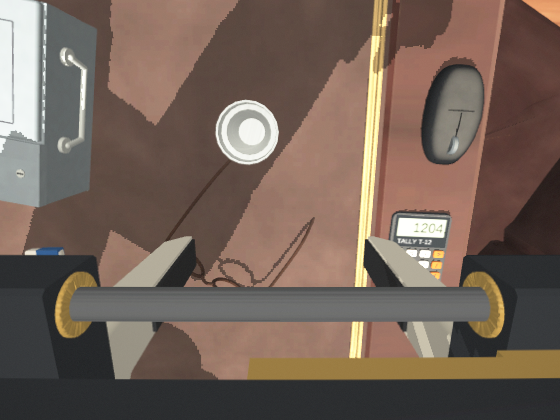

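The wrist picture shows the silver twin cup at (247,132), the box handle on the left, and the mouse and calculator on the right. I'll fit the rim here, then fit the coin cup the same way.

```bash
cat >> h.py <<'E'
def blob(c,guess,thr=120,sat=60,win=60):
    im=c["color"];hsv=cv2.cvtColor(im,cv2.COLOR_RGB2HSV)
    m=((hsv[:,:,2]>thr)&(hsv[:,:,1]<sat)).astype(np.uint8)
    w=np.zeros_like(m);cv2.circle(w,tuple(int(v) for v in guess),win,1,-1);m&=w
    cs,_=cv2.findContours(m,cv2.RETR_EXTERNAL,cv2.CHAIN_APPROX_NONE)
    k=cv2.convexHull(max(cs,key=cv2.contourArea));return cv2.fitEllipse(k),k
E
python3 - <<'E'
from h import *
c=snap("wrist")
for t in(100,130):
    e,k=blob(c,(247,132),t);print(e)
    X=onz(c,k.reshape(-1,2),.06);print(cv2.minEnclosingCircle((X[:,:2]*1000).astype(np.float32)))
E
python3 -m jog '1 .005 -.04 0 0;1 .005 -.04 0 0;1 .005 -.04 0 0;1 .005 -.04 0 0;1 .005 -.04 0 0;1 .005 -.04 0 0;1 .005 -.04 0 0;1 .005 -.04 0 0;1 0 0 0 0;1 0 0 0 0'
python3 - <<'E'
from h import *
c=snap("wrist","pics/w2.png");print(proj(c,[(.613,.073,.15),(.534,.046,.091)]))
E
```

```text
((245.0343017578125, 130.885986328125), (63.901885986328125, 66.18205261230469), 159.43954467773438)
((556.5215454101562, -245.92376708984375), 31.765716552734375)
((245.13888549804688, 130.57723999023438), (63.298221588134766, 65.3228530883789), 161.0062713623047)
((556.806884765625, -245.95616149902344), 31.312660217285156)
t: 2.52
tool_pos: [0.5362, 0.0413, 0.3028]
orientation: [3.141, 0.004, 0.0]
force: [-0.2, -0.5, 1.0]
opening: 0.0932
gripper_force: 0.0
[[232.66828798 109.62271892]
 [272.9581629  200.36818933]]
```

View pics/w2.png

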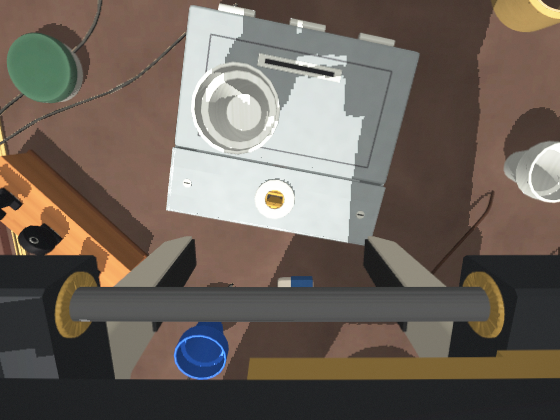

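The picture shows the coin cup rim at about (235,108), the lock collar at (274,199), and deck front corners at (167,210) and (371,246). The eraser is below the deck at (296,283) and the stand is at left.

```bash
python3 - <<'E'
from h import *
c=snap("wrist");g=cv2.cvtColor(c["color"],cv2.COLOR_RGB2GRAY)
for x0,y0,w,r0,r1,z in((180,55,110,40,48,.15),(245,170,60,15,24,.091)):
    sub=cv2.resize(g[y0:y0+w,x0:x0+w],None,fx=4,fy=4,interpolation=2)
    h=cv2.HoughCircles(sub,cv2.HOUGH_GRADIENT_ALT,1,5,param1=150,param2=.5,minRadius=r0*4,maxRadius=r1*4)
    if h is None: print("none");continue
    for q in h.reshape(-1,3)[:3]:
        px=(x0+q[0]/4-.4,y0+q[1]/4-.4);print(px,q[2]/4,onz(c,[px],z).round(4))
hsv=cv2.cvtColor(c["color"],cv2.COLOR_RGB2HSV)
m=((hsv[:,:,1]>110)&(hsv[:,:,2]>90)).astype(np.uint8);m[:180]=0;m[220:]=0;m[:,:255]=0;m[:,295:]=0
M=cv2.moments(m,True);p=(M["m10"]/M["m00"],M["m01"]/M["m00"]);print("brass",p,onz(c,[p],.089).round(4))
X=onz(c,[(167,210.5),(371,246),(190,6),(419,51)],.0885);print(X.round(4).tolist());d=X[0]-X[1];print(np.degrees(np.arctan2(-d[0],d[1])))
d=X[2]-X[3];print(np.degrees(np.arctan2(-d[0],d[1])))
s=robot.read_state();print(s["tool_pos"])
E
```

```text
(np.float32(231.6), np.float32(111.1)) 43.732372 [[0.612  0.0722 0.15  ]]
(np.float32(242.1), np.float32(110.6)) 44.03952 [[0.6124 0.0649 0.15  ]]
(np.float32(220.1), np.float32(112.1)) 43.85514 [[0.6114 0.0803 0.15  ]]
(np.float32(274.6), np.float32(199.6)) 20.271276 [[0.5347 0.043  0.091 ]]
(np.float32(271.35), np.float32(196.6)) 19.994198 [[0.5376 0.0461 0.091 ]]
brass (272.59148936170214, 199.4340425531915) [[0.5344 0.045  0.089 ]]
[[0.5234, 0.1456, 0.0885], [0.4874, -0.0514, 0.0885], [0.6976, 0.1122, 0.0885], [0.6638, -0.0799, 0.0885]]
-10.352713446869796
-9.96457557896213
[0.53624286 0.03925429 0.30271719]
```

```bash
python3 -m jog '1 .0385 -.016 0 0;1 .0385 -.016 0 0;1 0 0 .029 0;1 0 0 .029 0;1 0 0 .028 0;1 0 0 0 0;0 0 0 0 0;0 0 0 0 0;0 0 0 0 0;0 0 0 0 0' 15; python3 -m jog '0 0 0 0 0;0 0 0 0 0;0 0 0 0 0;0 0 0 0 0' 15
python3 - <<'E'
from h import *
c=snap("wrist","pics/w3.png")
E
```

```text
t: 3.45
tool_pos: [0.6145, 0.0725, 0.2197]
orientation: [-3.141, -0.0, -0.007]
force: [-0.3, 0.4, -0.8]
opening: 0.0707
gripper_force: 0.0
t: 3.78
tool_pos: [0.614, 0.0729, 0.2182]
orientation: [3.141, 0.001, 0.004]
force: [-0.8, -0.9, 5.8]
opening: 0.0606
gripper_force: 15.0
```

View pics/w3.png

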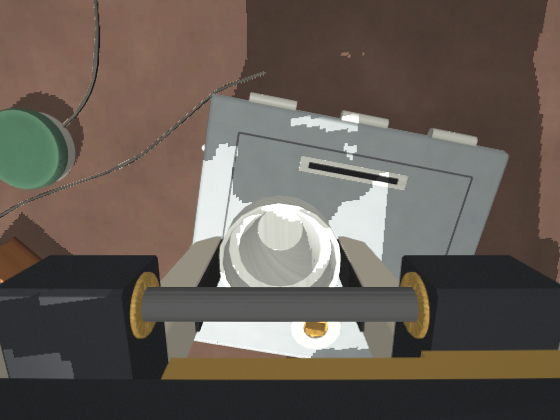

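The cup is held: rim centre about (280,257), top of rim at (280,199), both fingers on the band. Next is its offset in the grip, then the lift.

```bash
python3 - <<'E'
from h import *
c=snap("wrist");s=robot.read_state();print(s["tool_pos"].round(4))
print(onz(c,[(280,198.5),(220.5,256),(340,256)],.15).round(4))
E
python3 -m jog '0 0 0 -.025 0;0 0 0 -.025 0;0 0 0 -.025 0;0 -.007 .04 0 0;0 -.007 .04 0 0;0 -.007 .04 0 0;0 -.007 .04 0 0;0 -.007 .04 0 0;0 -.007 .04 0 0;0 -.007 .04 0 0'
python3 -m jog '0 -.008 .038 0 0;0 0 0 0 0;0 0 0 0 0'
python3 - <<'E'
from h import *
s=robot.read_state();print(s["tool_pos"].round(4),R.from_rotvec(s["orientation"]).as_matrix().round(3).tolist(),s["opening"])
snap("wrist","pics/w4.png")
E
```

```text
[0.614  0.073  0.2183]
[[0.6466 0.0717 0.15  ]
 [0.617  0.1015 0.15  ]
 [0.6171 0.0415 0.15  ]]
t: 4.72
tool_pos: [0.5637, -0.2085, 0.2915]
orientation: [-3.141, -0.002, 0.001]
force: [0.6, -0.3, -0.3]
opening: 0.0606
gripper_force: 15.0
t: 4.97
tool_pos: [0.5557, -0.247, 0.2912]
orientation: [-3.141, 0.005, 0.001]
force: [0.0, 0.8, -1.3]
opening: 0.0611
gripper_force: 15.0
[ 0.5557 -0.247   0.2912] [[1.0, -0.003, -0.001], [-0.003, -1.0, 0.0], [-0.001, -0.0, -1.0]] 0.0610511287537891
```

View pics/w4.png

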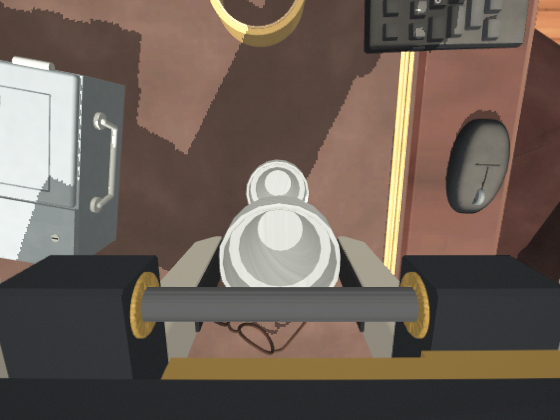

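The coin cup is held upright, with the twin's rim beyond it at (277,190) and the tape roll at the top, clear.

```bash
python3 - <<'E'
from h import *
c=snap("wrist");s=robot.read_state();print(s["tool_pos"].round(4))
print(onz(c,[(277.5,160.5),(246.5,190),(308.5,190)],.06).round(4))
print(onz(c,[(280,198),(220.5,256),(340,256)],s["tool_pos"][2]-.0683).round(4))
E
```

```text
[ 0.5565 -0.2444  0.2913]
[[ 0.5889 -0.2447  0.06  ]
 [ 0.5598 -0.2139  0.06  ]
 [ 0.5598 -0.2754  0.06  ]]
[[ 0.5889 -0.2467  0.223 ]
 [ 0.5591 -0.2169  0.223 ]
 [ 0.559  -0.2768  0.223 ]]
```

```bash
python3 -m jog '0 0 -.001 .03 0;0 0 0 .03 0;0 0 0 .025 0;0 0 0 .015 0;0 0 0 .015 0;0 0 0 .01 0;0 0 0 .007 0;0 0 0 .005 0;0 0 0 0 0'; python3 -m jog '0 0 0 .003 0;0 0 0 .002 0;0 0 0 0 0;0 0 0 0 0'
```

```text
t: 5.82
tool_pos: [0.5565, -0.2433, 0.1541]
orientation: [-3.141, -0.003, 0.001]
force: [0.1, 0.1, -0.6]
opening: 0.061
gripper_force: 15.0
t: 6.15
tool_pos: [0.5567, -0.2442, 0.1502]
orientation: [3.141, 0.001, 0.001]
force: [0.6, -0.3, -1.6]
opening: 0.0607
gripper_force: 15.0
```

```bash
python3 -m jog '0 0 0 .001 0;0 0 0 .001 0;0 0 0 0 0;0 0 0 0 0'; python3 -m jog '0 0 0 .001 0;0 0 0 0 0;0 0 0 0 0'
```

```text
t: 6.48
tool_pos: [0.5569, -0.2442, 0.1484]
orientation: [3.141, 0.001, 0.001]
force: [-0.3, 1.0, 3.6]
opening: 0.0606
gripper_force: 15.0
t: 6.73
tool_pos: [0.5571, -0.2442, 0.1482]
orientation: [3.141, 0.001, 0.002]
force: [-3.5, 2.7, 8.6]
opening: 0.0604
gripper_force: 15.0
```

Seated, with contact at the expected height. I'll release and lift away.

```bash
python3 -m jog '.75 0 0 0 0;.85 0 0 0 0;1 0 0 0 0;1 0 0 0 0;1 0 0 0 0;1 0 0 0 0;1 0 0 -.02 0;1 0 0 -.03 0;1 0 0 -.04 0;1 -.02 0 -.035 0'; python3 -m jog '1 -.035 0 -.01 0;1 -.03 0 0 0;1 0 0 0 0;1 0 0 0 0'
python3 - <<'E'
from h import *
c=snap("wrist","pics/w5.png");a=snap("scene","pics/s2.png");s=robot.read_state();print(s["tool_pos"])
im=c["color"][:,:,::-1].copy();b=cv2.resize(a["color"][150:210,280:360,::-1],(240,180))
im[240:420,0:240]=b;cv2.imwrite("pics/v5.png",im);print(proj(c,[(.557,-.245,.08)]))
E
```

```text
t: 7.57
tool_pos: [0.5378, -0.2437, 0.2731]
orientation: [-3.141, -0.003, -0.001]
force: [1.5, -0.2, 0.7]
opening: 0.0928
gripper_force: 0.0
t: 7.9
tool_pos: [0.4706, -0.2442, 0.282]
orientation: [3.141, -0.001, 0.001]
force: [-0.3, -0.1, -0.2]
opening: 0.0932
gripper_force: 0.0
[ 0.4719314  -0.24419705  0.28179542]
[[278.76535311 100.56339088]]
```

View pics/v5.png

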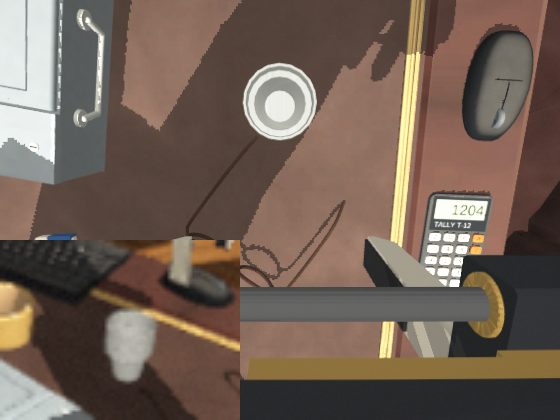

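The coin cup sits upright and concentric in its twin: wrist view (280,101), with the stacked pair in the scene inset. On to the key stand.

```bash
python3 -m jog '1 -.0025 -.041 0 0;1 -.0025 -.041 0 0;1 -.0025 -.041 0 0;1 -.0025 -.041 0 0;1 -.0025 -.041 0 0;1 -.0025 -.041 0 0;1 -.0025 -.041 0 0;1 -.0025 -.041 0 0;1 -.0025 -.041 0 0;1 -.0025 -.041 0 0' >/dev/null;  python3 -m jog '1 -.0025 -.041 0 0;1 -.0025 -.041 0 0;1 0 0 0 -6.6;1 0 0 0 -6.6;1 0 0 0 -6.6;1 0 0 0 -6.6;1 0 0 0 -6.6;1 0 0 0 -6.5;1 0 0 0 -6.5;1 0 0 0 0'
python3 - <<'E'
from h import *
c=snap("wrist","pics/w6.png");s=robot.read_state();print(s["tool_pos"],R.from_rotvec(s["orientation"]).as_matrix().round(3).tolist(),s["q"])
E
```

```text
t: 9.67
tool_pos: [0.4416, 0.2487, 0.2813]
orientation: [-2.887, -1.238, 0.001]
force: [-0.3, 0.5, -0.1]
opening: 0.093
gripper_force: 0.0
[0.44154065 0.24858699 0.28140247] [[0.695, 0.719, -0.001], [0.719, -0.695, -0.0], [-0.0, -0.0, -1.0]] [ 4.11470035e-01 -1.12836323e-01  1.77180736e+00  1.40585467e-04
  1.48314976e+00  1.17972503e+00]
```

View pics/w6.png

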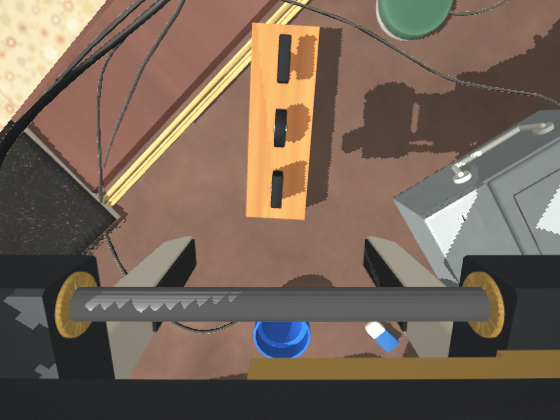

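```bash
python3 - <<'E'
import cv2,numpy as np
a=cv2.imread("pics/w2.png")[160:290,0:110];b=cv2.imread("pics/scene.png")[262:302,210:285];d=cv2.imread("pics/w6.png")[15:225,240:330]
o=np.zeros((590,800,3),np.uint8)
f=lambda i,w,h:cv2.resize(i,(w,h),interpolation=2)
o[:390,:330]=f(a,330,390);o[390:590,:375]=f(b,375,200);o[:588,400:652]=f(d,252,588)
cv2.imwrite("pics/c2.png",o)
E
```

```text
(no output)
```

View pics/c2.png

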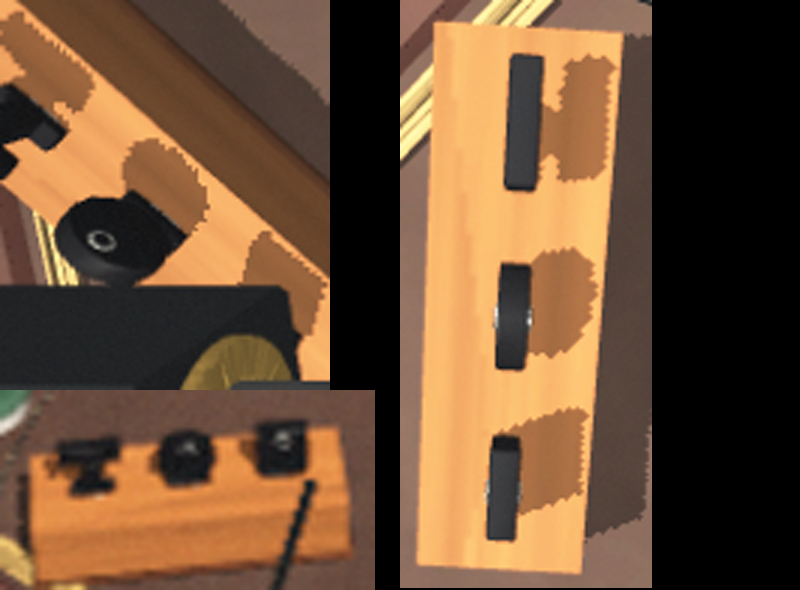

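The middle key is the round one: disc with eyelet and a round shadow, at wrist (281,128). The tee is above it at (285,58) and the square below at (277,190).

```bash
python3 - <<'E'
from h import *
c=snap("wrist");s=robot.read_state()
X=onz(c,[(252.5,23),(319,27),(247,216),(304.5,219)],.046);print(X.round(4).tolist())
for i,j in((0,2),(1,3)):
    d=X[i]-X[j];print("stand y dir deg",np.degrees(np.arctan2(d[1],d[0])))
print("centre",X.mean(0))
g=cv2.cvtColor(c["color"],cv2.COLOR_RGB2GRAY)
m=(g<60).astype(np.uint8);m[:20]=0;m[222:]=0;m[:,:262]=0;m[:,:]*=1;m[:,300:]=0
cs,_=cv2.findContours(m,cv2.RETR_EXTERNAL,cv2.CHAIN_APPROX_NONE)
P=[]
for k in cs:
    if cv2.contourArea(k)>100:
        r=cv2.minAreaRect(k);print(r,onz(c,[r[0]],.067).round(4),onz(c,[r[0]],.075).round(4));P.append(onz(c,[r[0]],.07)[0])
        b=cv2.boxPoints(r);b=b[np.argsort(b[:,1])];Y=onz(c,[b[:2].mean(0),b[2:].mean(0)],.07);d=Y[0]-Y[1];print(" dir",np.degrees(np.arctan2(d[1],d[0])))
d=P[-1]-P[0];print(np.degrees(np.arctan2(d[1],d[0])),np.linalg.norm(d))
t=s["tool_pos"];T=R.from_rotvec(s["orientation"]).as_matrix();print(t,"yaw",np.degrees(np.arctan2(T[1,0],T[0,0])))
E
```

```text
[[0.5312, 0.3762, 0.046], [0.5716, 0.3327, 0.046], [0.4003, 0.254, 0.046], [0.4405, 0.2107, 0.046]]
stand y dir deg 43.03644360144763
stand y dir deg 42.93593899574514
centre [0.48590258 0.29340284 0.046     ]
((277.0, 189.0), (36.0, 10.0), 90.0) [[0.4451 0.2558 0.067 ]] [[0.4462 0.2569 0.075 ]]
 dir 45.89536407892031
((279.0, 137.5), (17.0, 10.0), 90.0) [[0.4793 0.2885 0.067 ]] [[0.4795 0.2887 0.075 ]]
 dir 45.98366745473329
((280.0, 118.0), (18.0, 10.0), 90.0) [[0.4917 0.3001 0.067 ]] [[0.4916 0.3    0.075 ]]
 dir 46.02679810509416
43.520828647591166 0.06362849660339089
[0.44146935 0.24844381 0.2814289 ] yaw 45.853995455550084
```

```bash
python3 -m jog '.5 0 0 0 2.9;.5 .032 -.002 0 0;.5 .0315 -.0017 0 0;.5 0 0 .035 0;.5 0 0 .035 0;.5 0 0 .035 0;.5 0 0 .025 0;.5 0 0 .01 0;.5 0 0 .007 0;.5 0 0 0 0' 20
python3 -m jog '.5 0 0 0 0;.5 0 0 0 0'
python3 - <<'E'
from h import *
c=snap("wrist","pics/w7.png");s=robot.read_state();T=R.from_rotvec(s["orientation"]).as_matrix();print(s["tool_pos"],np.degrees(np.arctan2(T[1,0],T[0,0])))
print(proj(c,[(.4855,.294,.084)]))
g=cv2.cvtColor(c["color"],cv2.COLOR_RGB2GRAY)
for r in range(190,285,8):
    x=np.where(g[r,200:360]<60)[0]+200;x=x.tolist();print(r,[(v) for i,v in enumerate(x) if i==0 or i==len(x)-1 or x[i-1]!=v-1 or x[i+1]!=v+1])
E
```

```text
t: 10.6
tool_pos: [0.4847, 0.294, 0.134]
orientation: [2.922, 1.153, -0.002]
force: [-0.5, -0.4, -0.4]
opening: 0.0468
gripper_force: 0.0
t: 10.77
tool_pos: [0.4863, 0.2947, 0.1371]
orientation: [-2.922, -1.154, -0.006]
force: [0.1, 0.7, 0.1]
opening: 0.0465
gripper_force: 0.0
[0.48627291 0.29464485 0.13707223] 43.11342581770337
[[279.39560004 276.91904465]]
190 [267, 288]
198 []
206 []
214 []
222 []
230 [270, 287]
238 [269, 287]
246 [232, 236, 268, 288, 323, 326]
254 [229, 236, 268, 288, 322, 329]
262 [226, 236, 268, 288, 322, 332]
270 [223, 235, 268, 288, 324, 336]
278 [219, 232, 269, 288, 326, 339]
```

The key head sits midway between the fingers (columns 268–288, fingers 236 and 323). I'll close now.

```bash
python3 -m jog '0 0 0 0 0;0 0 0 0 0;0 0 0 0 0;0 0 0 0 0;0 0 0 0 0;0 0 0 0 0' 50; python3 - <<'E'
from h import *
for i in range(3):
    c=snap("wrist");s=robot.read_state();T=R.from_rotvec(s["orientation"]).as_matrix();print(s["tool_pos"],np.degrees(np.arctan2(T[1,0],T[0,0])),s["force"].round(1),s["opening"])
g=cv2.cvtColor(c["color"],cv2.COLOR_RGB2GRAY)
for r in (230,246,262):
    x=np.where(g[r,255:303]<60)[0]+255;print(r,x.min(),x.max())
E
```

```text
t: 11.32
tool_pos: [0.4849, 0.294, 0.1347]
orientation: [2.922, 1.155, -0.0]
force: [-0.4, 0.3, -0.5]
opening: 0.0113
gripper_force: 0.0
[0.48492671 0.29397752 0.13471747] 43.145554606764314 [-0.7  0.2  0.4] 0.009622121021997014
[0.48491981 0.29396942 0.13471986] 43.14374213137892 [-0.1 -0.2  0.5] 0.009791946163006077
[0.48495923 0.29397612 0.13473611] 43.14405585890562 [-0.2  0.5  1. ] 0.00919865314336295
230 270 288
246 268 290
262 266 292
```

```bash
python3 -m jog '0 0 0 -.005 0;0 0 0 -.015 0;0 0 0 -.025 0;0 0 0 -.035 0;0 0 0 -.03 0;0 0 0 0 -6.1;0 0 0 0 -6.1;0 0 0 0 -6.1;0 0 0 0 -6.1;0 0 0 0 -6.1' 50; python3 -m jog '0 0 0 0 -6.2;0 -.0335 .0132 0 0;0 -.0335 .0132 0 0;0 -.0335 .0132 0 0;0 -.0335 .0132 0 0;0 -.0335 .0132 0 0;0 -.0335 .0132 0 0;0 -.0335 .0132 0 0;0 0 0 0 0;0 0 0 0 0'
python3 - <<'E'
from h import *
c=snap("wrist","pics/w8.png");s=robot.read_state();T=R.from_rotvec(s["orientation"]).as_matrix();t=s["tool_pos"];print(t,np.degrees(np.arctan2(T[1,0],T[0,0])),s["q"][5],s["opening"],s["gripper_force"])
k=lambda x,y,z:t+T@np.array([x,y,z])
print("tip expect",proj(c,[k(0,0,.0887+.032),k(.006,0,.0887+.026),k(-.006,0,.0887+.026),k(.013,0,.0887)]))
print("lock expect",proj(c,[(.5345,.045,.089)]))
hsv=cv2.cvtColor(c["color"],cv2.COLOR_RGB2HSV)
m=((hsv[:,:,1]>110)&(hsv[:,:,2]>90)&(hsv[:,:,0]<30)).astype(np.uint8);m[260:]=0
n,l,st,ce=cv2.connectedComponentsWithStats(m)
for i in range(1,n):
    if st[i,4]>40:print(st[i],ce[i])
E
```

```text
t: 12.3
tool_pos: [0.4849, 0.294, 0.2451]
orientation: [2.51, 1.89, 0.0]
force: [0.7, -0.6, -0.5]
opening: 0.0101
gripper_force: 50.0
t: 13.13
tool_pos: [0.5348, 0.0451, 0.245]
orientation: [2.413, 2.012, 0.0]
force: [0.1, 1.1, -0.7]
opening: 0.0096
gripper_force: 50.0
[0.53459726 0.04645914 0.24492631] 79.73321246448995 0.1699838696286301 0.00968549115183547 49.999777633929625
tip expect [[280.32845562 226.8034643 ]
 [280.3433297  220.74889148]
 [280.35595745 238.50554117]
 [280.4435399  222.30995877]]
lock expect [[280.45896438 214.50217754]]
[ 94   0  72  40 826] [128.48789346  12.58474576]
[270 204  23  20 256] [281.26953125 215.12109375]
```

```bash
python3 - <<'E'
from h import *
c=snap("wrist");im=c["color"];g=cv2.cvtColor(im,cv2.COLOR_RGB2GRAY)
print("col281",list(zip(range(188,250,2),g[188:250:2,281].tolist())))
for r in(208,215,222,230,236,242):print(r,g[r,256:308].tolist())
Y,D=proj(c,[(.5345,.045,.091)]),None
print("collar ring expected",proj(c,[(.5345+.019*np.cos(a),.045+.019*np.sin(a),.091) for a in np.radians([-10,80,170,260])]).round(1).tolist())
E
```

```text
col281 [(188, 228), (190, 227), (192, 222), (194, 253), (196, 253), (198, 253), (200, 253), (202, 253), (204, 251), (206, 170), (208, 69), (210, 74), (212, 73), (214, 96), (216, 80), (218, 70), (220, 79), (222, 103), (224, 25), (226, 22), (228, 24), (230, 24), (232, 21), (234, 25), (236, 27), (238, 27), (240, 27), (242, 28), (244, 29), (246, 29), (248, 29)]
208 [229, 228, 227, 240, 255, 254, 253, 253, 253, 253, 253, 252, 252, 252, 252, 252, 252, 248, 222, 158, 155, 149, 122, 95, 72, 69, 64, 75, 78, 103, 131, 191, 222, 205, 199, 228, 251, 252, 252, 252, 252, 251, 250, 250, 247, 172, 171, 171, 164, 142, 134, 135]
215 [230, 233, 247, 254, 253, 253, 253, 253, 253, 253, 253, 252, 252, 247, 207, 225, 223, 219, 203, 162, 159, 149, 88, 94, 123, 123, 122, 120, 106, 89, 121, 203, 226, 223, 199, 136, 175, 225, 238, 253, 252, 252, 250, 246, 171, 169, 170, 169, 167, 168, 158, 133]
222 [231, 230, 239, 253, 253, 253, 253, 253, 253, 253, 253, 252, 252, 252, 250, 238, 162, 220, 204, 162, 157, 138, 102, 104, 103, 103, 103, 102, 105, 115, 129, 191, 226, 223, 199, 154, 222, 250, 255, 252, 252, 251, 245,
[... 162 characters left out ...]
9, 24, 26, 24, 24, 24, 21, 23, 23, 141, 251, 251, 251, 251, 252, 252, 252, 250, 244, 167, 168, 160, 133, 137, 133, 135, 136, 135]
236 [228, 228, 228, 229, 224, 189, 172, 172, 172, 172, 172, 181, 199, 69, 25, 26, 27, 27, 27, 30, 26, 28, 26, 28, 27, 27, 26, 28, 24, 27, 26, 24, 25, 76, 180, 234, 193, 193, 191, 183, 156, 170, 213, 214, 224, 224, 215, 132, 131, 133, 133, 134]
242 [139, 139, 138, 140, 138, 139, 139, 139, 139, 139, 138, 122, 30, 24, 29, 26, 28, 26, 29, 27, 27, 29, 26, 29, 29, 28, 27, 29, 27, 28, 28, 28, 28, 28, 26, 66, 134, 139, 138, 139, 138, 139, 139, 138, 139, 140, 139, 138, 140, 139, 139, 138]
collar ring expected [[306.0, 216.9], [281.0, 192.6], [256.2, 217.1], [281.1, 240.5]]
```

```bash
python3 -m jog '0 0 .001 .01 0;0 0 0 .01 0;0 0 0 .01 0;0 0 0 .005 0;0 0 0 .002 0;0 0 0 .002 0;0 0 0 .002 0;0 0 0 0 0' 50; python3 - <<'E'
from h import *
s=robot.read_state();print(s["tool_pos"],s["force"].round(1),s["wrist_torque"].round(2))
E
```

```text
t: 13.9
tool_pos: [0.5355, 0.0468, 0.2033]
orientation: [-2.409, -2.016, 0.0]
force: [2.0, -0.2, -1.1]
opening: 0.0096
gripper_force: 50.0
[0.53549728 0.04684051 0.20332395] [ 2.  -0.2 -1.1] [-0.08 -0.57 -0.04]
```

The tip is in the slot with low force. I'll continue down with a ±6° wiggle.

```bash
python3 -m jog '0 0 .001 .002 0;0 0 0 .002 5;0 0 0 .002 -5;0 0 0 .002 -5;0 0 0 .002 5;0 0 0 .002 5;0 0 0 0 -5' 55; python3 - <<'E'
from h import *
s=robot.read_state();print(s["tool_pos"],s["force"].round(1),s["wrist_torque"].round(2))
E
```

```text
t: 14.48
tool_pos: [0.5372, 0.0446, 0.1933]
orientation: [2.417, 2.0, -0.002]
force: [1.6, -10.4, 5.3]
opening: 0.0098
gripper_force: 55.0
[0.53715652 0.04459987 0.19325789] [  1.6 -10.4   5.3] [-2.18 -0.32 -0.04]
```

```bash
python3 -m jog '0 -.0015 0 0 0;0 0 0 0 0' ; python3 - <<'E'
from h import *
for i in range(3):
    s=robot.read_state();print(s["tool_pos"],s["force"].round(1),s["wrist_torque"].round(2));snap("wrist")
E
```

```text
t: 14.65
tool_pos: [0.5368, 0.0437, 0.1927]
orientation: [2.408, 2.014, -0.0]
force: [0.9, -6.2, 2.1]
opening: 0.0098
gripper_force: 55.0
[0.53683763 0.0436994  0.19265507] [ 0.9 -6.2  2.1] [-1.42 -0.31 -0.01]
[0.53679908 0.04364092 0.19251572] [ 0.8 -7.   2.9] [-1.47 -0.27  0.  ]
[0.53674578 0.04365952 0.19241954] [ 1.5 -7.4  3.1] [-1.55 -0.27 -0.01]
```

```bash
python3 -m jog '0 -.002 0 0 0;0 0 0 0 0;0 -.001 0 .002 5;0 0 0 .002 -5;0 0 0 .002 -5;0 0 0 .002 5;0 0 0 0 0' ; python3 - <<'E'
from h import *
s=robot.read_state();print(s["tool_pos"],s["force"].round(1),s["wrist_torque"].round(2))
E
```

```text
t: 15.38
tool_pos: [0.5364, 0.0426, 0.1849]
orientation: [2.413, 2.011, 0.003]
force: [-0.3, 1.7, 8.3]
opening: 0.0097
gripper_force: 55.0
[0.53641633 0.04255796 0.18486396] [-0.3  1.7  8.3] [ 0.14  0.15 -0.09]
```

```bash
python3 -m jog '0 0 0 .002 5;0 0 0 .002 -5;0 0 0 .001 -5;0 0 0 .001 5;0 0 0 0 0;0 0 0 0 0' ; python3 - <<'E'
from h import *
s=robot.read_state();print(s["tool_pos"],s["force"].round(1),s["wrist_torque"].round(2))
E
```

```text
t: 15.88
tool_pos: [0.537, 0.0427, 0.1796]
orientation: [2.409, 2.015, 0.005]
force: [0.6, 1.3, 9.9]
opening: 0.0098
gripper_force: 55.0
[0.53702682 0.04267683 0.17964162] [0.6 1.3 9.9] [ 0.25 -0.25 -0.  ]
```

```bash
python3 -m jog '0 0 0 .001 5;0 0 0 .001 -5;0 0 0 .001 -5;0 0 0 0 5;0 0 0 0 0;0 0 0 0 0' ; python3 - <<'E'
from h import *
s=robot.read_state();print(s["tool_pos"],s["force"].round(1),s["wrist_torque"].round(2))
E
```

```text
t: 16.38
tool_pos: [0.5372, 0.0427, 0.1794]
orientation: [2.408, 2.015, 0.006]
force: [-11.9, 0.8, 32.2]
opening: 0.0095
gripper_force: 55.0
[0.53720849 0.04274919 0.17942819] [-11.9   0.8  32.2] [ 0.32  2.14 -0.02]
```

Hard stop at the expected height, so the key is home. I'll ease the push, dwell, then start the turn.

```bash
python3 -m jog '0 0 0 -.0015 0;0 0 0 0 0;0 0 0 0 0;0 0 0 0 0' 60; python3 - <<'E'
from h import *
s=robot.read_state();print(s["tool_pos"],s["force"].round(1),s["wrist_torque"].round(2))
E
python3 -m jog '0 0 0 0 6;0 0 0 0 6;0 0 0 0 6;0 0 0 0 6;0 0 0 0 6;0 0 0 0 0' 60;python3 - <<'E'
from h import *
s=robot.read_state();T=R.from_rotvec(s["orientation"]).as_matrix();print(s["tool_pos"],s["force"].round(1),s["wrist_torque"].round(2),np.degrees(np.arctan2(T[1,0],T[0,0])))
E
```

```text
t: 16.72
tool_pos: [0.5371, 0.0427, 0.1795]
orientation: [2.408, 2.015, 0.006]
force: [-4.3, 2.3, 19.7]
opening: 0.0095
gripper_force: 60.0
[0.53712598 0.04270308 0.17950829] [-4.3  2.3 19.7] [ 0.31  0.9  -0.07]
t: 17.22
tool_pos: [0.536, 0.0431, 0.1795]
orientation: [-2.852, -1.315, -0.002]
force: [-12.7, 1.8, 26.8]
opening: 0.0096
gripper_force: 60.0
[0.53598437 0.0430923  0.17947754] [-12.7   1.8  26.8] [0.59 2.38 0.07] 49.48903502909102
```

```bash
python3 -m jog '0 -.001 -.0011 -.0005 0;0 0 0 0 0' 60; python3 -m jog '0 0 0 0 6;0 0 0 0 6;0 0 0 0 6;0 0 0 0 6;0 0 0 0 6;0 0 0 0 0' 60;python3 - <<'E'
from h import *
s=robot.read_state();T=R.from_rotvec(s["orientation"]).as_matrix();print(s["tool_pos"],s["force"].round(1),s["wrist_torque"].round(2),np.degrees(np.arctan2(T[1,0],T[0,0])))
E
```

```text
t: 17.38
tool_pos: [0.5355, 0.0431, 0.1795]
orientation: [2.849, 1.324, 0.007]
force: [-3.6, 2.2, 15.6]
opening: 0.0096
gripper_force: 60.0
t: 17.88
tool_pos: [0.5345, 0.0444, 0.1795]
orientation: [-3.092, -0.532, -0.003]
force: [-9.8, 10.1, 22.7]
opening: 0.0096
gripper_force: 60.0
[0.53452262 0.0444075  0.17949486] [-9.8 10.1 22.7] [ 1.97  1.9  -0.03] 19.506464423378
```

```bash
python3 -m jog '0 -.0007 -.0015 0 0;0 0 0 0 0;0 0 0 0 6;0 0 0 0 6;0 0 0 0 6;0 0 0 0 6;0 0 0 0 0' 60;python3 - <<'E'
from h import *
s=robot.read_state();T=R.from_rotvec(s["orientation"]).as_matrix();print(s["tool_pos"],s["force"].round(1),s["wrist_torque"].round(2),np.degrees(np.arctan2(T[1,0],T[0,0])))
E
```

```text
t: 18.47
tool_pos: [0.5341, 0.0454, 0.1796]
orientation: [-3.135, 0.123, -0.004]
force: [-5.4, 9.6, 18.4]
opening: 0.0097
gripper_force: 60.0
[0.5340864  0.04544531 0.17955908] [-5.4  9.6 18.4] [1.85 0.98 0.1 ] -4.495534095761509
```

```bash
python3 -m jog '0 -.0005 -.0013 0 0;0 0 0 0 6;0 0 0 0 6;0 0 0 0 5;0 0 0 0 0;0 0 0 0 0' 60;python3 - <<'E'
from h import *
s=robot.read_state();T=R.from_rotvec(s["orientation"]).as_matrix();print(s["tool_pos"],s["force"].round(1),s["wrist_torque"].round(2),np.degrees(np.arctan2(T[1,0],T[0,0])))
c=snap("wrist");a=snap("scene","pics/s3.png");o=cv2.imread("pics/s2.png")
d=cv2.absdiff(o,a["color"][:,:,::-1].copy()).max(2);print("lid region change",[(d[r:r+12,k:k+12]>40).mean().round(2) for r,k in((195,240),(205,255),(205,275),(195,290),(215,265))])
E
```

```text
t: 18.97
tool_pos: [0.534, 0.0463, 0.1795]
orientation: [-3.085, 0.576, -0.005]
force: [-4.1, 6.6, 16.7]
opening: 0.0094
gripper_force: 60.0
[0.53402622 0.04631394 0.17953067] [-4.1  6.6 16.7] [1.44 0.52 0.02] -21.151331107575224
lid region change [np.float64(0.71), np.float64(0.82), np.float64(0.81), np.float64(0.83), np.float64(0.19)]
```

```bash
python3 - <<'E'
from h import *
a=np.radians(-10.2);Rz=np.array([[np.cos(a),-np.sin(a)],[np.sin(a),np.cos(a)]])
o=np.array([.5345,.0455])+Rz@[.06,0]
W=lambda x,y,z:np.r_[o+Rz@[x,y],z]
for n in("wrist","scene"):
    c=snap(n);g=cv2.cvtColor(c["color"],cv2.COLOR_RGB2GRAY)
    for x,dz in((.0,.0178),(.04,.0098)):
      for sg in(1,-1):
        print(n,x,sg,"shut",proj(c,[W(x,sg*.099,.09)]).round(0).tolist(),"open",proj(c,[W(x,sg*.099,.09+dz)]).round(0).tolist())
        q=proj(c,[W(x,sg*v,.09) for v in np.arange(.07,.14,.003)])
        print([(int(u),int(v),int(g[int(v),int(u)])) for u,v in q if 0<=u<560 and 0<=v<420])
    # vertical profile through front edge of lid, along box x at y=0.05
    for y in (.06,-.06):
        q=proj(c,[W(x,y,.09) for x in np.arange(-.06,.02,.003)])
        print("front",y,"shut",proj(c,[W(-.028,y,.09)]).round(0),"open",proj(c,[W(-.026,y,.113)]).round(0),[(int(u),int(v),int(g[int(v),int(u)])) for u,v in q if 0<=u<560 and 0<=v<420])
E
```

```text
wrist 0.0 1 shut [[78.0, 176.0]] open [[55.0, 181.0]]
[(128, 165, 141), (123, 166, 141), (118, 167, 141), (112, 168, 141), (107, 169, 141), (102, 170, 141), (96, 171, 118), (91, 172, 140), (86, 173, 217), (81, 174, 221), (75, 175, 222), (70, 177, 222), (65, 178, 222), (60, 179, 221), (55, 180, 108), (49, 181, 106), (44, 182, 108), (39, 183, 107), (34, 184, 107), (29, 185, 108), (24, 186, 111), (19, 187, 111), (14, 188, 108), (9, 189, 110)]
wrist 0.0 -1 shut [[447.0, 103.0]] open [[466.0, 100.0]]
[(390, 113, 136), (396, 112, 138), (401, 111, 136), (407, 110, 138), (413, 109, 138), (419, 108, 139), (425, 106, 96), (431, 105, 136), (436, 104, 135), (442, 103, 135), (448, 102, 136), (454, 101, 137), (460, 100, 135), (466, 99, 128), (472, 97, 67), (478, 96, 68), (484, 95, 67), (490, 94, 67), (495, 93, 66), (501, 92, 66), (507, 91, 65), (513, 89, 67), (519, 88, 66), (525, 87, 67)]
wrist 0.04 1 shut [[52.0, 99.0]] open [[38.0, 98.0]]
[(105, 87, 137), (99, 89, 138), (94, 90, 139), (88, 91, 138), (82, 92, 220), (77, 93, 220), (71, 95, 220), (66, 96, 223), (60, 97, 219), (55, 98, 218), (49, 99
[... 3710 characters left out ...]
), (261, 219, 175), (260, 218, 150), (260, 218, 150), (259, 217, 103), (258, 217, 138), (258, 216, 105), (257, 216, 98), (257, 216, 98), (256, 215, 81), (255, 215, 77), (255, 214, 86), (254, 214, 87)]
front -0.06 shut [[290. 205.]] open [[290. 200.]] [(296, 209, 105), (296, 209, 105), (295, 208, 105), (294, 208, 103), (294, 207, 101), (293, 207, 104), (293, 207, 104), (292, 206, 99), (291, 206, 189), (291, 205, 187), (290, 205, 234), (289, 205, 241), (289, 204, 204), (288, 204, 195), (288, 203, 161), (287, 203, 104), (286, 203, 28), (286, 202, 43), (285, 202, 43), (285, 201, 51), (284, 201, 50), (283, 201, 46), (283, 200, 49), (282, 200, 54), (282, 200, 54), (281, 199, 152), (280, 199, 153)]
```

The lid outline in the wrist view matches the open pose: edges at columns 57 and 468, where shut would be 78 and 447. I'll add a few degrees to be sure it sits on the stop, and check the torque.

```bash
python3 -m jog '0 -.0003 -.001 0 2;0 0 0 0 2;0 0 0 0 1;0 0 0 0 0;0 0 0 0 0;0 0 0 0 0' 60;python3 - <<'E'
from h import *
t=[]
for i in range(6):
    s=robot.read_state();t.append(np.r_[s["force"],s["wrist_torque"],s["tool_pos"],s["q"][5],s["joint_torque"][5]]);snap("top")
print(np.round(np.mean(t,0),3),s["opening"],s["gripper_force"]);T=R.from_rotvec(s["orientation"]).as_matrix();print(np.degrees(np.arctan2(T[1,0],T[0,0])),T[2].round(4))
c=snap("top");e,k=None,None
for z in(.08,):print(proj(c,[(.557,-.244,z)]))
E
```

```text
t: 19.67
tool_pos: [0.5341, 0.0467, 0.1795]
orientation: [-3.058, 0.709, -0.005]
force: [-4.0, 3.8, 15.7]
opening: 0.0097
gripper_force: 60.0
[-3.119  3.994 16.311  0.774  0.537  0.194  0.534  0.047  0.18   2.017
  0.178] 0.00949067924175624 60.006360534753185
-26.11918193144778 [ 0.0026 -0.0034 -1.    ]
[[348.39688583 206.40165969]]
```

Torque is 0.19 N m, above the spring's 0.14, so the plug is on its stop. The lid is up, the grip is 60 N, and the key is pressed home. Handing in.

```bash
python3 -c "
from plant import robot
print(robot.close_job())"
```

```text
the job is handed in; nothing more can be done
None
```

I handed the job in at about 20 s of the 61 s allowed: the coin cup is nested upright in its twin, and the round key is home in the lock and held about 106° clockwise with a 60 N grip. The lid looks sprung open by its outline in the wrist camera; I had no direct reading of the plug or lid angle, and the hand-in returned no verdict.

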